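# Tip the tablet carton flat in the caddy and push the caddy home

## Task

The green carton is too tall for the caddy to slide in under the glass shelf. Push the carton over from its outer side, high up, so that it falls flat towards the middle of the caddy and lies wholly on the blue mat, and only then push the caddy's front until it is fully home. Use only the outside of the fingers: grip and lift nothing, leave the yellow denture cup standing in the caddy, and do not disturb the things on the counter.

Things in the scene. Friction and masses are not known exactly. Their poses are not given: they have to be found in the camera images.
- caddy (a joint): How far the chrome pull-out caddy is out of its housing, in m: 0 = fully home (hard stop), about 0.17 at the start. It runs on ball bearings along the mat's x axis and takes 1 to 2 N to push in slowly (about 6 N per m/s more); it stays where it is left.
- mat (a point): Centre of the blue mat on the caddy's floor, at floor level (16 mm above the counter); it moves with the caddy. x points into the housing (the way the caddy shuts), y to the left, z up. The mat is printed flat, 110 mm (x) by 210 mm (y). The caddy's floor is 170 mm (x) by 336 mm (y), with chrome wire rails up to 55 mm above the counter on the left, right and far sides.
- shelf_edge (a point): Middle of the upper near edge of the glass shelf over the fixed housing, 106 mm above the counter; axes as the mat's. The glass is 8 mm thick, 400 mm wide and reaches 190 mm further along x; below it is 98 mm of room for the caddy.
- front (a point): Centre of the outer face of the caddy's white front panel, 65 mm above the counter, 93 mm from the mat centre towards the robot; axes as the mat's. The panel is 350 mm wide, 10 mm thick, and its top is 93 mm above the counter. When home, this face stands 33 mm nearer the robot than the glass shelf's edge.
- carton: Green tablet carton with a white band, 45 mm (its x) by 35 mm (its y) by 130 mm tall (its z), 80 to 170 g. Origin at the centre of its underside. It starts upright on the caddy's floor, near the left or the right end of the mat (its centre 100 to 112 mm from the mat's centre along y and within 15 mm of it along x), its y axis within 0.1 rad of the mat's. Tipped squarely about its lower inner edge it lands on the mat.
- carton_foot (a point): Centre of the carton's underside (same as its origin)
- carton_mid (a point): Centre of the carton, 65 mm from the underside
- carton_top (a point): Centre of the carton's top face, 130 mm from the underside
- denture_cup: Yellow denture cup with a clip-down lid, round, 72 mm across, 70 mm tall, standing loose on the caddy's floor near the other end of the mat. Origin at the centre of its underside.
- tumbler: Glass tumbler, 72 mm across, 100 mm tall, on the counter to the left or right; origin at the centre of its underside
- comb: Wooden comb lying on the counter, 170 by 41 by 5 mm; origin at its middle, underside
- denture_brush: White and blue denture brush lying on the counter, 167 mm long (its x), 21 mm high; origin near its middle, underside
- tweezers: Steel tweezers, 105 mm long, 8 mm high, lying in a small white tray (150 by 75 by 18 mm) on the counter; origin at its middle, underside
- jar: Amber glass jar with a white cap, 56 mm across, 60 mm tall, on the counter to the left or right; origin at the centre of its underside
Things that resemble listed ones, but are neither listed nor needed, are in the scene too. There is more than one size of the denture_cup; the one meant has the size given above.

How it is judged:
By the outcome, as a careful person would: the job done as asked, in the order asked, and still so for the second after the job is handed in, with the robot touching nothing.
It also fails if it takes over 45 s, if anything falls off the work surface, if the arm or the gripper's body presses on something with over 40 N, if the wrist force passes 120 N, or if a joint passes its speed limit or range.

## Robot

A 7-joint arm with a two-finger parallel gripper is mounted at the origin on the work surface. World frame = base frame: x ahead of the robot, y to its left, z up, the work surface at z = 0. Lengths are in m, angles in rad, forces in N, time in s.
With the tool pointing down it reaches from about 0.4 to 0.85 m from the base axis. Payload 10.4 kg.
Tool frame: the origin (TCP) lies where the fingers leave the gripper's body, on its centre line; the fingertips stand 73 mm ahead of it and the grasp point (between the pads) lies 54 mm ahead of it; z points along the fingers, y is the direction in which the jaws open and shut (so a half turn about z gives the same grasp; the last joint's range is limited). The gripper opens to 85 mm and grips with 20 to 120 N. Pads are 22 mm wide; open, the fingers measure 114 mm over their backs; the gripper's body (76 mm by 85 mm) begins 54 mm behind the grasp point. The pads swing forward as they close: fully open they stand 13 mm farther back than shut.
Start: joints at [1.256, 0.332, -0.065, 1.46, 0.022, 1.35, -0.088], TCP at [0.18, -0.599, 0.304] pointing down, gripper open.
Joint ranges: [-2.6, 2.6], [-0.5, 2.12], [-1.47, 1.34], [0.16, 2.42], [-1.27, 4.41], [0.06, 2.06], [-2.6, 2.6]. Speed limits (rad/s): [2.22, 2.22, 2.79, 2.79, 3.14, 3.14, 3.14].

## Interface

Orientations are given as a unit quaternion [x, y, z, w].
In Python, from workcell import get_obs, camera, camera_model, hand_in gives the robot as it stands.
- The arm moves only by the shell command python3 -m crank 'ROWS' [FORCE]. ROWS is text: rows parted by semicolons, each of 7 numbers parted by spaces: the shift along the tool's x, y, z in units of 40 mm (1.0 is 40 mm), then the turn, a rotation vector about the tool's x, y, z in units of 8 degrees (1.0 is 8 degrees), then the finger opening in mm, from 0 to 85.4. In form: x y z ax ay az jaw; .... A call has exactly 10 rows; each row shifts and turns the pose as measured when the row begins, along the tool's axes as they then stand; what a row does not reach is not made up. A row lasts 1/10 s, in which the tool goes at most 50 mm and 8.59 degrees, less where a joint would pass 70% of its speed; a pose out of reach is approached as far as the arm can. A call is refused whole if a number of a shift passes 1 or a number of a turn 1, either way. A call with a gripper value outside its range is refused whole. The fingers move at their own pace and stop on an object; FORCE is the grip in N (left out, the last holds). Time passes only in rows, so rows that do not move let the fingers close, or fill a call up. It gives the time, the measured TCP pose, the force and the opening at its end, in the units of the state.
- get_obs(): the state, without advancing time (a new reading comes with each control period).
- camera(name): name is "side" or "top" or "wrist"; returns (picture, depth): 420x560x3 uint8, red, green, blue; 420x560 float32, m along the optical axis (not along the pixel's ray), 0 where there is no reading.
- camera_model(name): a dict with "fx", "fy", "cx", "cy" (pixels), "position" and "rotation" of the camera in the world; the wrist camera has in their place "hand_eye" (4x4, takes a point from camera to tool coordinates, whose origin is the TCP and whose axes are the flange's). Camera axes: x right, y up, looking along -z (the intrinsics and any distortion apply to the point x, -y, -z); pixel columns grow to the right and rows downward; lengths in m; the calibration is good to about 2 mm. A picture is of the moment at which its call begins: read the wrist's pose just before it. camera_model takes no time and is no camera call.
- hand_in(): hands the job in, once; it reports no verdict.
The state is a dict: "clock": time; "joint_pos": joint angles; "joint_velocities": joint speeds; "tau": joint torques, N m; "position": TCP position; "ee_rot": TCP orientation; "ft_force": force on the tool from outside, world axes, zero at the start; "torque": the same for the moment, N m; "grip_width": opening from 0.0 (shut) to 1.0 (fully open).
Only numpy, scipy, OpenCV 4.12 (cv2) and the standard library are available. Lean on these libraries where they do the work, as an engineer would, in place of code of your own. Each camera call takes 0.05 s, during which the arm holds its last target.

## Working session

There is one attempt and no reset: what is moved stays moved. The work goes in short steps, Python scripts to look and compute and a shell command to move; the robot and the scene stay as the last step left them, time stands still between calls to the robot, and variables do not carry over. Pictures are saved under pics/ and viewed, and the job is handed in when it is done.

```bash
ls; mkdir -p pics; python3 - <<'E'
from workcell import *
import cv2,numpy as np
print(get_obs())
for n in("side","top","wrist"):
    im,d=camera(n); cv2.imwrite(f"pics/{n}0.png",im[:,:,::-1]); np.savez(f"/tmp/{n}0.npz",im=im,d=d)
    print(n,camera_model(n), (d>0).mean())
E
```

```text
pics
{'clock': 0.0, 'joint_pos': array([ 1.25642799,  0.33284718, -0.06469727,  1.46091792,  0.02162983,
        1.34989691, -0.08851075]), 'joint_velocities': array([-0.00192329, -0.00119196, -0.00096741, -0.00053073,  0.00120658,
       -0.001675  ,  0.00045787]), 'tau': array([ 4.78010702e-05, -6.25439072e+01,  4.91274206e-02, -3.91605949e+01,
        1.62337522e-02,  9.84307408e-03, -3.76037906e-05]), 'position': array([ 0.17969405, -0.598336  ,  0.30314246]), 'ee_rot': array([ 9.89376533e-01,  1.45374015e-01, -1.45761468e-04, -6.70847475e-04]), 'ft_force': array([-0.46022301,  0.5203953 ,  0.34900378]), 'torque': array([0.00677326, 0.05563041, 0.01767008]), 'grip_width': 0.9952842229733764}
side {'fx': 447.1878689759475, 'fy': 447.1878689759475, 'cx': 285.59715557379275, 'cy': 212.8465165790832, 'position': array([ 0.35162754, -0.90000099,  1.02986404]), 'rotation': array([ 0.3689208 , -0.03959286, -0.11593588,  0.92135157])} 0.9960926870748299
top {'fx': 530.5872813024132, 'fy': 530.5872813024132, 'cx': 283.1586669450699, 'cy': 215.56981636656056, 'position': array([ 0.39626328, -0.0245964 ,  1.66340495]), 'rotation': array([ 0.03655614, -0.03349739, -0.70292139,  0.70953724])} 0.996109693877551
wrist {'fx': 322.1738037432304, 'fy': 322.1738037432304, 'cx': 278.70853640627286, 'cy': 209.50621501400187, 'hand_eye': array([[ 1.90989753e-04,  9.45955762e-01,  3.24295638e-01,
         8.26008237e-02],
       [ 9.99999905e-01, -5.34984585e-05, -4.32884515e-04,
        -2.86445074e-04],
       [-3.92140285e-04,  3.24295689e-01, -9.45955682e-01,
        -7.03201464e-02],
       [ 0.00000000e+00,  0.00000000e+00,  0.00000000e+00,
         1.00000000e+00]])} 0.9961139455782313
```

View pics/top0.png

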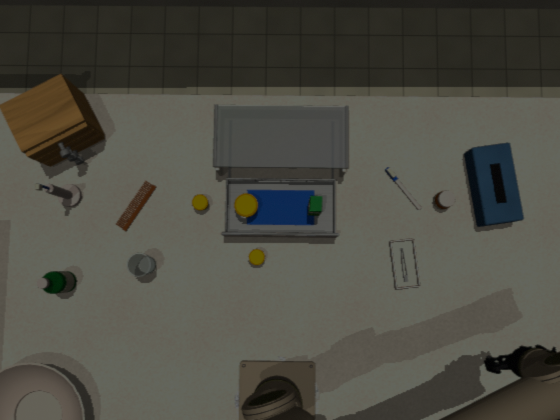

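View pics/side0.png

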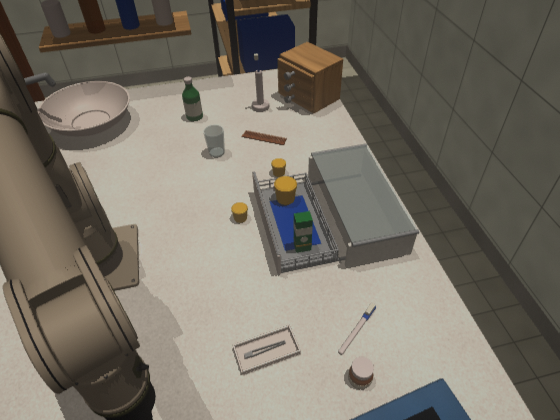

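View pics/wrist0.png

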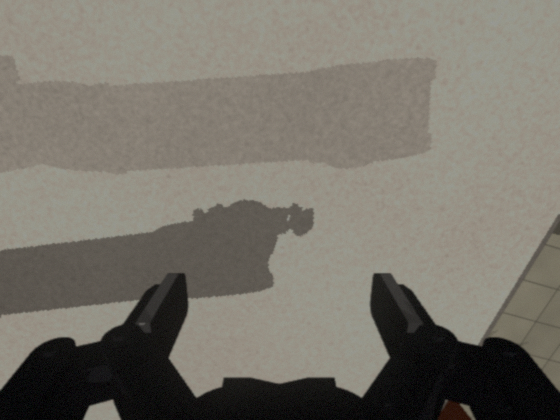

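The top view shows the caddy at the centre, with its blue mat at (281,207). The green carton is upright at the mat's right (−y) end, at (316,205). Yellow candidates are (246,206) in the caddy, (200,203) on the counter and (257,257) on the counter in front of the panel. Green candidates are the carton (316,205) and a bottle (58,282). I'll measure these and check a close crop.

```bash
cat > h.py <<'E'
import numpy as np,cv2
from scipy.spatial.transform import Rotation as R
from workcell import *
def pts(n,d,pose=None):
    m=camera_model(n); v,u=np.mgrid[:420,:560]
    P=np.stack([(u-m['cx'])/m['fx']*d,-(v-m['cy'])/m['fy']*d,-d],-1)
    if n=='wrist':
        H=m['hand_eye'];P=P@H[:3,:3].T+H[:3,3];p,q=pose
        return P@R.from_quat(q).as_matrix().T+p
    return P@R.from_quat(m['rotation']).as_matrix().T+m['position']
def masks(im):
    h=cv2.cvtColor(im,cv2.COLOR_RGB2HSV);H,S,V=[h[...,i].astype(int) for i in range(3)]
    return dict(blue=(H>105)&(H<130)&(S>150)&(V>40),green=(H>40)&(H<85)&(S>110)&(V>20),yellow=(H>18)&(H<32)&(S>170)&(V>60))
E
python3 - <<'E'
from h import *
for n in('top','side'):
    z=np.load(f'/tmp/{n}0.npz');im,d=z['im'],z['d'];P=pts(n,d)
    for k,m in masks(im).items():
        nn,L,st,c=cv2.connectedComponentsWithStats(m.astype(np.uint8))
        for i in range(1,nn):
            if st[i,4]>25:
                q=P[L==i];zt=np.percentile(q[:,2],90)
                t=q[q[:,2]>zt-.012]
                print(n,k,c[i].round(),st[i,4],'zt',zt.round(3),'min',np.percentile(t,2,0).round(3),'max',np.percentile(t,98,0).round(3))
                if k in('blue','green'):
                    print('   rect',cv2.minAreaRect(t[:,:2].astype(np.float32)*1000))
z=np.load('/tmp/top0.npz');im,d=z['im'],z['d'];P=pts('top',d)
for r in (220,228,232,235,237,239,242): print(r,P[r,[240,270,300,325]].round(3).tolist())
for r in (160,165,170,174,178,182): print(r,P[r,[240,270,300,325]].round(3).tolist())
a=cv2.resize(im[90:280,180:380,::-1],None,fx=4,fy=3.15); a=cv2.resize(im[150:280,190:360,::-1],None,fx=4.5,fy=4.5,interpolation=cv2.INTER_CUBIC)
cv2.imwrite('pics/crop0.png',cv2.convertScaleAbs(a,alpha=1.7))
E
```

```text
top blue [282. 207.] 1919 zt 0.021 min [ 0.534 -0.101  0.01 ] max [0.638 0.084 0.024]
   rect ((518.2431640625, -6.668922424316406), (206.17388916015625, 243.45663452148438), 89.23115539550781)
top green [315. 204.] 194 zt 0.15 min [ 0.562 -0.126  0.139] max [ 0.605 -0.094  0.154]
   rect ((498.09002685546875, -81.459716796875), (41.346092224121094, 229.5624542236328), 71.02957916259766)
top green [ 55. 282.] 303 zt 0.13 min [0.328 0.631 0.119] max [0.373 0.666 0.148]
   rect ((361.60906982421875, 322.206787109375), (46.18000030517578, 695.5292358398438), 1.9077165126800537)
top yellow [200. 202.] 194 zt 0.053 min [0.575 0.218 0.042] max [0.618 0.261 0.055]
top yellow [245. 205.] 414 zt 0.089 min [0.554 0.065 0.078] max [0.615 0.127 0.092]
top yellow [256. 257.] 196 zt 0.053 min [0.408 0.042 0.042] max [0.452 0.085 0.056]
side blue [123.   7.] 100 zt 0.328 min [0.14  1.042 0.316] max [0.187 1.063 0.332]
   rect ((162.97068786621094, 1051.896484375), (49.28702163696289, 22.709495544433594), 2.7867090702056885)
side blue [288. 218.] 795 zt 0.02 min [ 0.537 -0.079  0.013] max [0.64  0.0
[... 1344 characters left out ...]
 -0.002]]
242 [[0.477, 0.117, 0.006], [0.478, 0.024, 0.003], [0.479, -0.07, -0.007], [0.48, -0.149, -0.003]]
160 [[0.716, 0.113, 0.108], [0.718, 0.024, 0.1], [0.718, -0.066, 0.105], [0.72, -0.141, 0.101]]
165 [[0.701, 0.113, 0.105], [0.703, 0.024, 0.103], [0.704, -0.066, 0.098], [0.703, -0.14, 0.106]]
170 [[0.705, 0.122, 0.004], [0.706, 0.026, 0.006], [0.706, -0.069, 0.006], [0.709, -0.148, -0.004]]
174 [[0.693, 0.122, 0.003], [0.694, 0.027, -0.002], [0.694, -0.069, 0.002], [0.696, -0.148, -0.004]]
178 [[0.671, 0.117, 0.052], [0.672, 0.025, 0.055], [0.683, -0.069, -0.009], [0.682, -0.148, 0.004]]
182 [[0.665, 0.12, 0.017], [0.666, 0.026, 0.014], [0.666, -0.068, 0.02], [0.667, -0.147, 0.018]]
```

View pics/crop0.png

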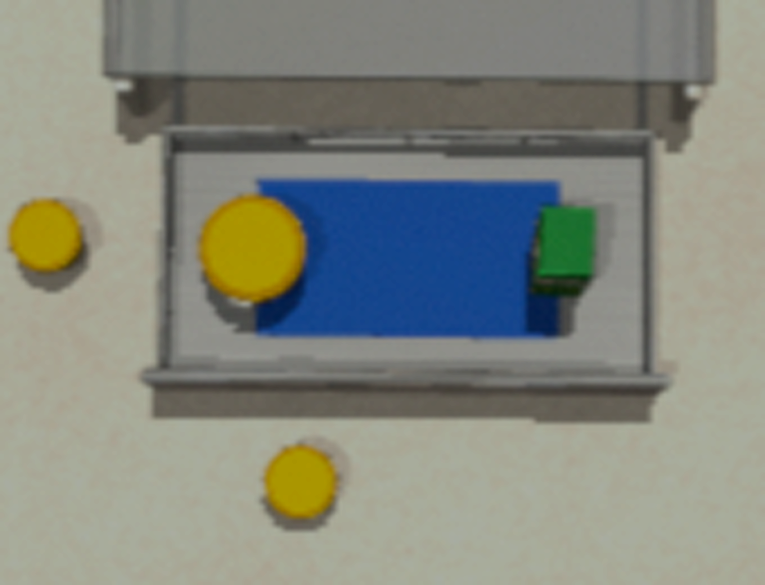

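The in-caddy cup at (246,206) is about 64–72 mm across with its top at z ≈ 0.088, so it is the listed one. The two small yellow ones are about 45 mm across and are lookalikes. The carton is the box with the white band at (316,205), with its centre near (0.585, −0.109). It will fall towards +y, and the cup leaves about 22 mm clear. First I'll straighten the yaw, shut the fingers and approach high.

```bash
python3 -m crank '0 0 0 0 0 0.7 0;0 0 0 0 0 0.7 0;0 0 0 0 0 0.7 0;0.5 -0.5 0 0 0 0 0;0.7 -0.7 0 0 0 0 0;0.8 -0.8 0 0 0 0 0;0.8 -0.8 0 0 0 0 0;0.8 -0.8 0 0 0 0 0;0.8 -0.8 0 0 0 0 0;0.5 -0.5 0 0 0 0 0' 20
python3 - <<'E'
from h import *
z=np.load('/tmp/top0.npz');P=pts('top',z['d']);im=z['im']
g=masks(im)['green'];t=P[g&(P[...,2]>.135)&(P[...,0]>.5)&(abs(P[...,1])<.2)]
print('carton',cv2.minAreaRect(t[:,:2].astype(np.float32)*1000))
b=masks(im)['blue'];t=P[b&(abs(P[...,1])<.2)&(P[...,2]<.04)]
t=t[(t[:,0]>.5)&(t[:,0]<.7)];print('mat',cv2.minAreaRect(t[:,:2].astype(np.float32)*1000))
o=get_obs();print(R.from_quat(o['ee_rot']).as_matrix().round(3))
E
```

```text
clock: 1.15
position: [0.38, -0.401, 0.2994]
ee_rot: [1.0, -0.012, -0.003, -0.002]
ft_force: [0.6, -1.0, -0.9]
grip_width: 0.003
carton ((583.2767944335938, -110.2552261352539), (32.07521438598633, 44.51102066040039), 89.5319595336914)
mat ((586.5103759765625, -7.5549163818359375), (206.16831970214844, 107.74959564208984), 89.27398681640625)
[[ 1.    -0.025 -0.005]
 [-0.025 -1.     0.005]
 [-0.005 -0.004 -1.   ]]
```

```bash
python3 -m crank '0.7 -0.7 0 0 0 0 0;0.7 -0.7 0 0 0 0 0;0.7 -0.8 0 0 0 -0.1 0;0.7 -0.8 0 0 0 -0.1 0;0.7 -0.7 0 0 0 0 0;0.7 -0.7 0 0 0 0 0;0.6 -0.7 0 0 0 0 0;0.3 -0.3 0.3 0 0 0 0;0 -0.1 0.6 0 0 0 0;0 0 0.6 0 0 0 0'
python3 - <<'E'
from h import *
o=get_obs();print(R.from_quat(o['ee_rot']).as_matrix().round(3))
E
```

```text
clock: 2.15
position: [0.5966, -0.1663, 0.2388]
ee_rot: [1.0, 0.006, -0.001, -0.003]
ft_force: [-0.1, -1.1, -0.4]
grip_width: -0.002
[[ 1.     0.012 -0.001]
 [ 0.012 -1.     0.007]
 [-0.001 -0.007 -1.   ]]
```

```bash
python3 -m crank '-0.2 0.1 0.4 0 0 0 0;-0.1 0 0.4 0 0 0 0;0 0 0.3 0 0 0 0;0 0 0 0 0 0 0;0 -0.1 0 0 0 0 0;0 -0.1 0 0 0 0 0;0 0 0 0 0 0 0;0 0 0 0 0 0 0;0 0 0 0 0 0 0;0 0 0 0 0 0 0'
python3 - <<'E'
from h import *
for n in ('side','wrist'):
    im,d=camera(n);cv2.imwrite(f'pics/{n}1.png',cv2.convertScaleAbs(im[:,:,::-1],alpha=1.4))
E
```

```text
clock: 3.15
position: [0.5845, -0.1598, 0.1916]
ee_rot: [1.0, 0.007, -0.002, -0.004]
ft_force: [-0.8, 0.3, 0.2]
grip_width: 0.003
```

View pics/side1.png

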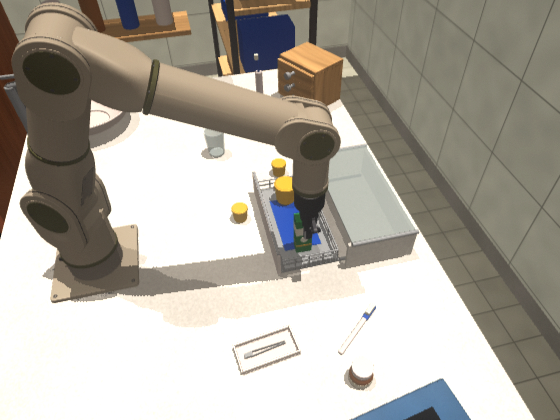

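View pics/wrist1.png

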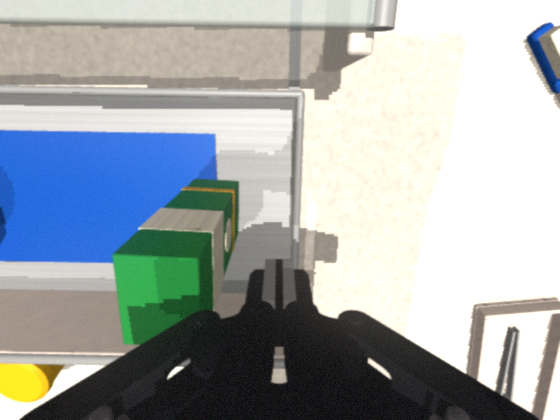

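The wrist view shows the shut fingers at (280,280), just outside the carton (160,260) and level with its top part. Now a slow push towards +y.

```bash
python3 -m crank '0 -0.15 0 0 0 0 0;0 -0.15 0 0 0 0 0;0 -0.15 0 0 0 0 0;0 -0.15 0 0 0 0 0;0 -0.15 0 0 0 0 0;0 -0.15 0 0 0 0 0;0 -0.15 0 0 0 0 0;0 -0.15 0 0 0 0 0;0 -0.15 0 0 0 0 0;0 -0.15 0 0 0 0 0'
python3 - <<'E'
from h import *
for n in ('side','wrist'):
    im,d=camera(n);cv2.imwrite(f'pics/{n}2.png',cv2.convertScaleAbs(im[:,:,::-1],alpha=1.4))
print(get_obs()['position'])
E
```

```text
clock: 4.25
position: [0.5834, -0.0946, 0.192]
ee_rot: [1.0, 0.007, -0.002, -0.004]
ft_force: [0.0, 0.1, 0.5]
grip_width: 0.003
[ 0.58342906 -0.09382488  0.1920249 ]
```

View pics/wrist2.png

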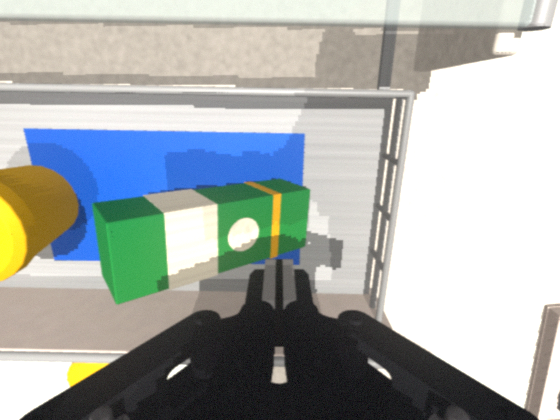

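The carton appears to be falling or already down (105–308, 180–300). I'll lift straight up, back off, and measure from above.

```bash
python3 -m crank '0 0.2 -0.5 0 0 0 0;0 0.2 -0.6 0 0 0 0;-0.5 0.3 -0.6 0 0 0 0;-0.6 0.3 -0.6 0 0 0 0;-0.8 0.2 -0.3 0 0 0 0;-0.8 0 0 0 0 0 0;-0.8 0 0 0 0 0 0;-0.8 0 0 0 0 0 0;-0.3 0 0 0 0 0 0;0 0 0 0 0 0 0'
cat > look.py <<'E'
from h import *
import sys
t=sys.argv[1]
for n in ('top','side'):
    im,d=camera(n);P=pts(n,d)
    cv2.imwrite(f'pics/{n}{t}.png',cv2.convertScaleAbs(im[:,:,::-1],alpha=1.3))
    if n=='top':
        a=cv2.resize(im[150:280,190:360,::-1],None,fx=4.5,fy=4.5,interpolation=cv2.INTER_CUBIC);cv2.imwrite(f'pics/crop{t}.png',cv2.convertScaleAbs(a,alpha=1.7))
    for k,m in masks(im).items():
        nn,L,st,c=cv2.connectedComponentsWithStats(m.astype(np.uint8))
        for i in range(1,nn):
            q=P[L==i]
            if st[i,4]>15 and abs(np.median(q[:,1]))<.3 and q[:,0].mean()>.35:
                print(n,k,c[i].round(),st[i,4],'min',np.percentile(q,2,0).round(3),'max',np.percentile(q,98,0).round(3))
E
python3 look.py 3
```

```text
clock: 5.35
position: [0.3934, -0.1497, 0.3003]
ee_rot: [1.0, 0.006, -0.001, -0.004]
ft_force: [0.5, 0.7, -0.0]
grip_width: 0.0
top blue [282. 208.] 1310 min [ 0.534 -0.109  0.009] max [0.639 0.088 0.024]
top green [268. 205.] 120 min [0.567 0.017 0.038] max [0.61  0.039 0.058]
top green [290. 206.] 134 min [ 0.564 -0.053  0.031] max [ 0.608 -0.016  0.059]
top green [302. 207.] 125 min [ 0.564 -0.087  0.032] max [ 0.605 -0.062  0.058]
top yellow [200. 202.] 194 min [0.575 0.218 0.039] max [0.618 0.262 0.055]
top yellow [245. 205.] 414 min [0.554 0.065 0.077] max [0.615 0.127 0.093]
top yellow [297. 208.] 22 min [ 0.565 -0.059  0.045] max [ 0.604 -0.056  0.056]
top yellow [256. 257.] 195 min [0.408 0.043 0.04 ] max [0.451 0.086 0.056]
side blue [295. 226.] 850 min [ 0.537 -0.104  0.013] max [0.641 0.089 0.021]
side green [292. 205.] 80 min [0.571 0.021 0.047] max [0.612 0.048 0.056]
side green [296. 221.] 88 min [ 0.568 -0.049  0.047] max [ 0.611 -0.013  0.055]
side green [299. 230.] 109 min [ 0.566 -0.084  0.046] max [ 0.608 -0.059  0.056]
side yellow [278. 163.] 91 min [0.58  0.222 0.045] max [0.619 0.262 0.053]
side yellow [285. 184.] 255 min [0.557 0.067 0.081] max [0.617 0.126 0.091]
side yellow [242. 207.] 63 min [0.432 0.046 0.046] max [0.455 0.084 0.053]
```

View pics/crop3.png

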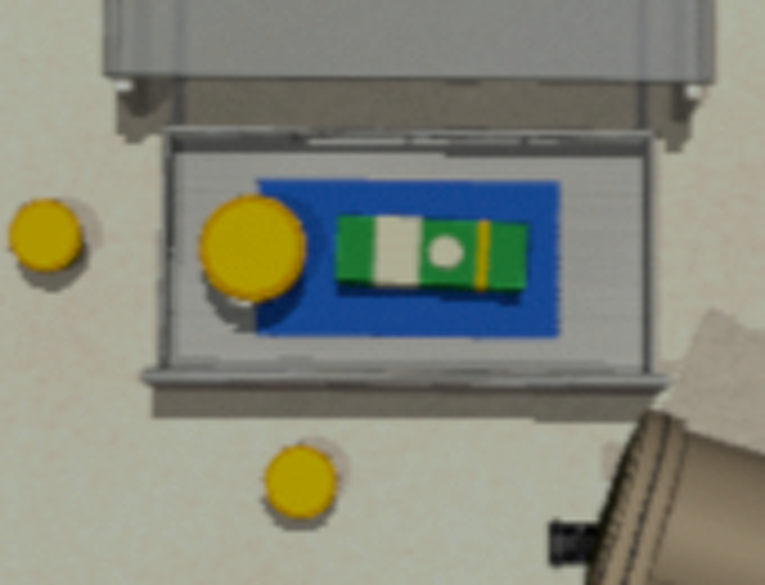

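View pics/side3.png

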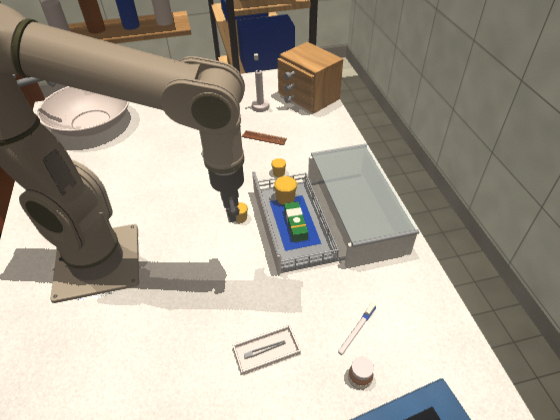

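The carton now lies flat on the mat: x 0.564–0.609, y −0.09 to +0.042, inside the mat's edges at y −0.11 to 0.097. The cup hasn't moved, and both small cups are where they were. Next I'll bring the shut fingers in front of the panel at y ≈ −0.015, clear of the small cup at (0.43, 0.064).

```bash
python3 -m crank '0.1 -0.5 0 0 0 0 0;0.2 -0.7 0 0 0 0 0;0.2 -0.7 0.2 0 0 0 0;0.2 -0.6 0.5 0 0 0 0;0.2 -0.5 0.6 0 0 0 0;0.2 -0.2 0.7 0 0 0 0;0.2 0 0.7 0 0 0 0;0 0 0.6 0 0 0 0;0 0 0.3 0 0 0 0;0 0 0 0 0 0 0'
```

```text
clock: 6.45
position: [0.4564, -0.0091, 0.1527]
ee_rot: [1.0, 0.01, 0.001, -0.008]
ft_force: [-0.4, 0.6, 0.7]
grip_width: -0.0
```

```bash
python3 -m crank '0 0.1 0.2 0 0 0 0;0 0 0.1 0 0 0 0;0.1 0 0 0 0 0 0;0.1 0 0 0 0 0 0;0.1 0 0 0 0 0 0;0.1 0 0 0 0 0 0;0.1 0 0 0 0 0 0;0.1 0 0 0 0 0 0;0.1 0 0 0 0 0 0;0.1 0 0 0 0 0 0'
python3 - <<'E'
from h import *
im,d=camera('wrist');cv2.imwrite('pics/wrist4.png',cv2.convertScaleAbs(im[:,:,::-1],alpha=1.4))
E
```

```text
clock: 7.45
position: [0.4933, -0.0134, 0.1439]
ee_rot: [1.0, 0.009, 0.004, -0.008]
ft_force: [-1.0, -0.0, 1.4]
grip_width: -0.002
```

View pics/wrist4.png

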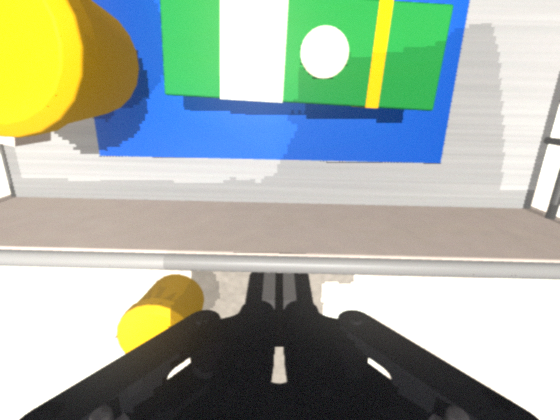

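The fingers at (280,275) meet the front panel's outer face, and the small cup (165,310) is clear. Now a smooth, slow push.

```bash
python3 -m crank '0.1 0 0 0 0 0 0;0.12 0 0 0 0 0 0;0.13 0 0 0 0 0 0;0.14 0 0 0 0 0 0;0.14 0 0 0 0 0 0;0.14 0 0 0 0 0 0;0.14 0 0 0 0 0 0;0.14 0 0 0 0 0 0;0.14 0 0 0 0 0 0;0.14 0 0 0 0 0 0'
```

```text
clock: 8.5
position: [0.5511, -0.0129, 0.1438]
ee_rot: [1.0, 0.008, 0.003, -0.007]
ft_force: [-1.6, -0.9, 0.2]
grip_width: -0.002
```

```bash
python3 -m crank '0.14 0 0 0 0 0 0;0.14 0 0 0 0 0 0;0.14 0 0 0 0 0 0;0.14 0 0 0 0 0 0;0.14 0 0 0 0 0 0;0.14 0 0 0 0 0 0;0.14 0 0 0 0 0 0;0.14 0 0 0 0 0 0;0.14 0 0 0 0 0 0;0.13 0 0 0 0 0 0'
```

```text
clock: 9.5
position: [0.6117, -0.0121, 0.1439]
ee_rot: [1.0, 0.008, 0.003, -0.007]
ft_force: [-1.7, -1.5, -0.9]
grip_width: 0.0
```

```bash
python3 -m crank '0.1 0 0 0 0 0 0;0.1 0 0 0 0 0 0;0.09 0 0 0 0 0 0;0.09 0 0 0 0 0 0;0.08 0 0 0 0 0 0;0.08 0 0 0 0 0 0;0.07 0 0 0 0 0 0;0.06 0 0 0 0 0 0;0.06 0 0 0 0 0 0;0.05 0 0 0 0 0 0'
```

```text
clock: 10.5
position: [0.6459, -0.0115, 0.144]
ee_rot: [1.0, 0.008, 0.003, -0.007]
ft_force: [-1.1, -1.0, -0.1]
grip_width: 0.001
```

```bash
python3 -m crank '0.05 0 0 0 0 0 0;0.05 0 0 0 0 0 0;0.05 0 0 0 0 0 0;0.05 0 0 0 0 0 0;0.05 0 0 0 0 0 0;0.05 0 0 0 0 0 0;0.05 0 0 0 0 0 0;0.05 0 0 0 0 0 0;0.05 0 0 0 0 0 0;0.05 0 0 0 0 0 0'
```

```text
clock: 11.5
position: [0.6555, -0.0112, 0.1441]
ee_rot: [1.0, 0.009, -0.013, -0.005]
ft_force: [-14.6, -1.5, 9.7]
grip_width: -0.001
```

14.6 N at x ≈ 0.655 means the caddy is at the hard stop. I'll back straight off and check.

```bash
python3 -m crank '0.03 0 0 0 0 0 0;0.03 0 0 0 0 0 0;0 0 0 0 0 0 0;-0.1 0 0 0 0 0 0;-0.2 0 0 0 0 0 0;-0.3 0 0 0 0 0 0;-0.4 0 -0.1 0 0 0 0;-0.6 0 -0.3 0 0 0 0;-0.7 0 -0.5 0 0 0 0;-0.7 0 -0.5 0 0 0 0'
python3 -m crank '-0.5 0.4 -0.8 0 0 0 0;-0.5 0.7 -0.8 0 0 0 0;-0.5 0.8 -0.5 0 0 0 0;-0.4 0.8 0 0 0 0 0;-0.2 0.8 0 0 0 0 0;0 0.8 0 0 0 0 0;0 0.5 0 0 0 0 0;0 0 0 0 0 0 0;0 0 0 0 0 0 0;0 0 0 0 0 0 0'
python3 look.py 5
python3 - <<'E'
from h import *
im,d=camera('top');P=pts('top',d)
for y in(100,0,-100):
    c=280-int(y*.37);
    for r in range(140,215,1):
        p=P[r,c]
        if p[2]>.06:print(c,r,p.round(3),end=' ')
    print()
E
```

```text
clock: 12.5
position: [0.533, -0.0123, 0.2025]
ee_rot: [1.0, 0.009, -0.016, -0.006]
ft_force: [-0.1, -0.0, 0.6]
grip_width: 0.004
clock: 13.5
position: [0.4471, -0.2103, 0.2952]
ee_rot: [1.0, 0.011, -0.01, -0.002]
ft_force: [-0.9, 0.9, 0.7]
grip_width: -0.004
top blue [280. 169.] 185 min [ 0.703 -0.104  0.008] max [0.712 0.092 0.024]
top yellow [200. 202.] 194 min [0.575 0.217 0.041] max [0.618 0.262 0.056]
top yellow [256. 257.] 195 min [0.409 0.043 0.04 ] max [0.451 0.085 0.056]
side yellow [280. 163.] 81 min [0.587 0.221 0.044] max [0.62  0.258 0.053]
side yellow [239. 208.] 107 min [0.415 0.047 0.045] max [0.452 0.086 0.054]
243 140 [0.777 0.105 0.108] 243 141 [0.774 0.105 0.107] 243 142 [0.772 0.106 0.101] 243 143 [0.768 0.105 0.108] 243 144 [0.764 0.105 0.11 ] 243 145 [0.763 0.105 0.104] 243 146 [0.758 0.104 0.112] 243 147 [0.756 0.105 0.105] 243 148 [0.753 0.105 0.105] 243 149 [0.749 0.105 0.108] 243 150 [0.746 0.105 0.108] 243 151 [0.743 0.104 0.11 ] 243 152 [0.74  0.104 0.108] 243 153 [0.737 0.104 0.107] 243 154 [0.734 0.104 0.111] 243 155 [0.73  0.104 0.113] 243 156 [0.727 
[... 1752 characters left out ...]
748 -0.116  0.108] 317 151 [ 0.747 -0.117  0.102] 317 152 [ 0.744 -0.117  0.102] 317 153 [ 0.741 -0.117  0.098] 317 154 [ 0.737 -0.116  0.106] 317 155 [ 0.734 -0.116  0.106] 317 156 [ 0.73  -0.116  0.106] 317 157 [ 0.726 -0.116  0.111] 317 158 [ 0.723 -0.116  0.115] 317 159 [ 0.721 -0.116  0.107] 317 160 [ 0.718 -0.116  0.106] 317 161 [ 0.716 -0.116  0.105] 317 162 [ 0.713 -0.117  0.101] 317 163 [ 0.71  -0.117  0.101] 317 164 [ 0.706 -0.116  0.108] 317 165 [ 0.703 -0.116  0.108] 317 166 [ 0.7   -0.116  0.11 ] 317 167 [ 0.699 -0.117  0.095] 317 176 [ 0.674 -0.118  0.086] 317 177 [ 0.671 -0.118  0.083] 317 178 [ 0.667 -0.117  0.09 ] 317 179 [ 0.664 -0.117  0.092] 317 180 [ 0.664 -0.119  0.069]
```

View pics/crop5.png

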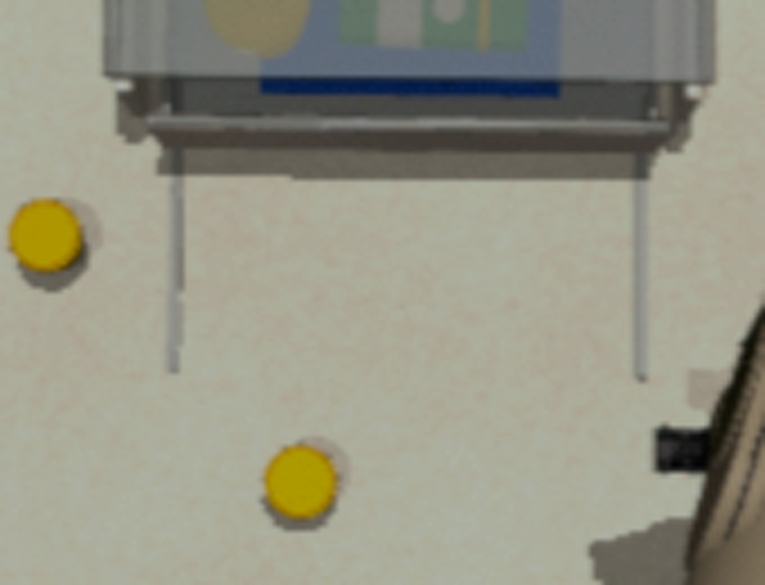

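View pics/side5.png

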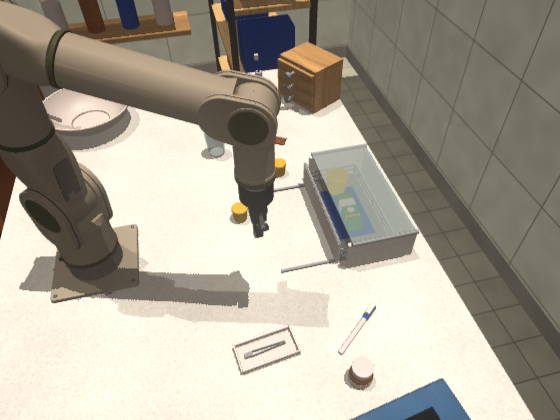

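The panel's face is at x ≈ 0.664 and the glass edge at ≈ 0.697. That is the 33 mm gap given for fully home. Through the glass, the carton (432,20 in the crop) lies inside the blue mat and the cup (257,20) is upright. The arm is clear.

```bash
python3 -c "
from workcell import *
print(get_obs()['ft_force'],get_obs()['clock']);print(hand_in())"
```

```text
[ 0.93711766 -0.48578288  0.6331615 ] 13.65
the job is handed in; nothing more can be done
None
```

The job is done and handed in at 13.65 s of the 45 s limit; `hand_in()` gives no verdict. I tipped the carton inward from its outer side, high up, with the shut fingers. Once it lay flat on the mat, I pushed the caddy's front panel slowly until it hit the hard stop, at about 15 N.

My last checks agreed with each other:
- **Carton:** before the push, it lay flat and wholly on the mat, at least 15 mm inside every edge. Afterwards, seen through the glass, it was still in place.
- **Caddy:** the panel's face stood 33 mm in front of the glass edge, which is the fully home position.
- **Denture cup:** it was still standing.
- **Counter:** the two small yellow cups measured where they started. In the side picture the tweezers tray, brush, jar and tumbler looked undisturbed. The arm partly hid the comb, and I didn't measure any of these five again.
- **Arm:** it was touching nothing when I handed in.

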